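Switch on the guarded desk power unit

TASK

Switch on the desk power unit that has the red guard: lift the red guard right up by its steel bar, flip the toggle switch beneath fully over to the side with the green dot, then lower the red guard until it is fully closed again. Leave the grey-guarded unit as it is and do not displace the other things on the desk.

Things in the scene. Friction and masses are not known exactly. Their poses are not given: they have to be found in the camera images.
- unit_red: Red-guarded power unit, fixed to the desk: grey housing 140 (x) x 100 (y) x 45 mm high. Origin: centre of its underside. x points from its front to the hinge at its back (away from the robot), y to the robot's left, z up; yaw up to 0.25 rad either way. At the back a hinge block (x +45 to +70 mm) rises to 80 mm; low cheeks (y +-45 to +-49) rise to 50 mm along the sides.
- guard_red (a joint): Angle of the red guard, rad: 0 closed (flat, level), grows as it lifts, stop at 1.92 (leaning back a little past upright). The guard is a 105 x 86 x 5 mm red flap with skirts 20 mm deep along both sides. Its stiff hinge keeps it at whatever angle it is left; moving it takes about 1 to 1.5 N at the bar. It may start up to 0.3 ajar.
- panel_red (a point): Foot of the red unit's toggle (its pivot) on the flat black panel under the guard: x = -25, y = 0, z = 45 mm in the unit's frame; axes as the unit's. On the panel a green dot 33 mm to the +y side marks ON, a white dot 33 mm to the -y side marks OFF.
- hinge_red (a point): Middle of the red guard's hinge axis, which runs along the unit's y: x = +55, z = 81 mm in the unit's frame. The point's axes turn with the guard.
- bar_red (a point): Middle of the red guard's steel pull bar: round, 10 mm thick, 60 mm long, along the unit's y, 155 mm from the hinge axis and 2.5 mm above it when closed (x = -100, z = 83.5 mm in the unit's frame). Arms at its ends join it to the flap; the opening between bar and flap is 45 mm x 50 mm along the bar. The bar can turn between the fingers. Axes turn with the guard.
- toggle_red (a joint): Angle of the red unit's toggle, rad: 0 is OFF (leaning 0.5 rad towards the unit's -y, the white dot), 1.0 is ON (leaning 0.5 rad towards +y, the green dot). It stays where it is left; 1 to 4 N sideways at the cap moves it.
- tip_red (a point): Centre of the toggle's yellow round cap (12 mm across), 28 mm from the toggle's pivot; the pivot lies at x = -25, y = 0, z = 45 mm in the unit's frame. Off: y = -13; on: y = +13; both z = 70 mm.
- unit_grey: The other power unit, fixed, alike but with a grey guard. Not to be operated. Origin and axes as for the red unit.
- guard_grey (a joint): Angle of the grey guard, rad: 0 closed. Must be left as it is.
- toggle_grey (a joint): Angle of the grey unit's toggle, rad: 0 off. Must be left as it is.
- roll_mid: White plastic roll standing between the two units, 34 mm across, 45 mm high, loose. Origin: centre of its underside.
- phone: Black phone lying on the desk, 150 x 72 x 9 mm, loose. Origin: centre of its underside.
- stapler: Black stapler, 140 x 36 x 50 mm high, loose, left of the units. Origin: centre of its underside.
- pen_cup: Black open cup, 80 mm across, 100 mm high, loose, right of the units. Origin: centre of its underside.
- tape: Ring of orange tape lying flat, 60 mm across, 20 mm high, loose. Origin: centre of its underside.

How it is judged:
On the way, in this order (a step that is already met when the one before it is completed fails the run):
1. the red guard is lifted right up (past 1.4 rad) with the switch still off (value of joint guard_red above 1.4 rad and value of joint toggle_red below 0.3 rad), for 0.2 s.
2. the red unit's switch is fully on (past 0.8 rad) while the guard is still up (value of joint toggle_red above 0.8 rad and value of joint guard_red above 1 rad), for 0.2 s.
At the end, for the whole second after the job is handed in: the red guard is closed (within 0.06 rad of flat) and the switch beneath it is on (beyond 0.8 of its 1.0 rad travel) (value of joint guard_red below 0.06 rad and value of joint toggle_red above 0.8 rad); the robot touches nothing.
It fails at once if the grey guard is lifted (more than 0.15 rad) (value of joint guard_grey above 0.15 rad).
It fails at once if the grey unit's switch is moved (more than 0.2 rad) (value of joint toggle_grey above 0.2 rad).
It fails at once if a loose thing on the desk is displaced by more than 30 mm (distance of any of roll_mid, phone, stapler, pen_cup, tape from where it was at the start of the episode above 0.03 m).
It also fails if it takes over 69 s, if anything falls off the work surface, if the arm or the gripper's body presses on something with over 40 N, if the wrist force passes 120 N, or if a joint passes its speed limit or range.

ROBOT

A 7-joint arm with a two-finger parallel gripper is mounted at the origin on the work surface. World frame = base frame: x ahead of the robot, y to its left, z up, the work surface at z = 0. Lengths are in m, angles in rad, forces in N, time in s.
With the tool pointing down it reaches from about 0.425 to 0.875 m from the base axis. Payload 9.9 kg.
Tool frame: the origin (TCP) lies at the centre of the arm's flange, where the gripper is bolted on; the fingertips stand 173 mm ahead of it and the grasp point (between the pads) lies 155 mm ahead of it; z points along the fingers, y is the line along which they close (so a half turn about z gives the same grasp; the last joint's range is limited). The gripper opens to 85 mm and grips with 20 to 120 N. Pads are 22 mm wide; open, the fingers measure 114 mm over their backs; the gripper's body (76 mm by 85 mm) begins 54 mm behind the grasp point. The pads swing forward as they close: fully open they stand 13 mm farther back than shut.
Start: joints at [-1.226, 0.576, 0.025, 1.437, -0.015, 1.129, -0.057], TCP at [0.281, 0.614, 0.405] pointing down, gripper open.
Joint ranges: [-2.76, 2.76], [-0.34, 2.15], [-1.52, 1.57], [0.19, 2.46], [-1.09, 4.23], [0.17, 1.99], [-2.82, 2.82]. Speed limits (rad/s): [2.22, 2.22, 3.01, 3.01, 3.14, 3.14, 3.14].

INTERFACE

Orientations are given as a unit quaternion [w, x, y, z].
In Python, from cell import env gives the robot as it stands.
- The arm moves only by the tool play_rows, never from a script. Its argument "commands" is one flat list of numbers, 7 for each row, row after row: the shift along the world's x, y, z in mm, then the turn, a rotation vector about the world's x, y, z in rad, then the opening, from -1 (shut) to 1 (fully open). A call has 1 to 20 rows; each row shifts and turns the commanded pose from where the row before left it; what a row does not reach is not made up. A row lasts 1/8 s, in which the tool goes at most 62.5 mm and 10.7 degrees, less where a joint would pass 70% of its speed; a pose out of reach is approached as far as the arm can. A call is refused whole if a number of a shift passes 62.5 or a number of a turn 0.188, either way. A call with a gripper value outside its range is refused whole. The fingers move at their own pace and stop on an object; the grip force is fixed at half the most. Time passes only in rows, so rows that do not move let the fingers close. It gives the time, the measured TCP pose, the force, the opening and the grip force at its end, in the units of the state.
- env.state(): the state, without advancing time (a new reading comes with each control period).
- env.snapshot(name): name is "scene" or "top"; returns a dict with "frame" (420x560x3 uint8, red, green, blue), "fovy" (degrees; the focal length in pixels is half the picture's height over the tangent of half this angle, whatever the lens; pixels are square), "cx", "cy" (the principal point, pixels), "dist_coeffs" ([k1, k2, p1, p2, k3] as OpenCV has them; the pictures are not rectified), "origin" and "orientation" of the camera in the world. Camera axes: x right, y down, z forward; pixel columns grow to the right and rows downward; lengths in m; the calibration is good to about 2 mm. A picture is of the moment at which its call begins. There is no depth.
- env.hand_in(): hands the job in; it is judged then, once.
The state is a dict: "time_s": time; "q": joint angles; "qd": joint speeds; "tau": joint torques, N m; "tcp_pos": TCP position; "orientation": TCP orientation; "contact_force": force on the tool from outside, world axes, zero at the start; "moment": the same for the moment, N m; "grip_width": opening from 0.0 (shut) to 1.0 (fully open); "grasp_force": force on a finger pad.
Only numpy, scipy, OpenCV 4.12 (cv2) and the standard library are available. Lean on these libraries where they do the work, as an engineer would, in place of code of your own. Each camera call takes 0.05 s, during which the arm holds its last target. There are 200 camera calls.

## Working session

There is one attempt and no reset: what is moved stays moved. The work goes in short steps, Python scripts to look and compute and a tool call to move; the robot and the scene stay as the last step left them, time stands still between calls to the robot, and variables do not carry over. Pictures are saved under pics/ and viewed, at most 10 in all, crops included, and the job is handed in when it is done.

Besides the shell and the picture viewer there is one more tool, called after "Request:" as name(argument=value, ...) on one line, values as JSON. play_rows: Moves the arm, as the interface text tells. Its arguments: {"type":"object","properties":{"commands":{"type":"array","items":{"type":"number"}}},"required":["commands"]}

```bash
mkdir -p pics; ls
python3 - <<'E'
from cell import env
import cv2,json
for n in("scene","top"):
    s=env.snapshot(n); cv2.imwrite(f"pics/{n}0.png",s["frame"][:,:,::-1])
    print({k:v for k,v in s.items() if k!="frame"})
print(env.state())
E
```

```text
pics
{'fovy': 57.71353669009387, 'cx': 273.6460609767761, 'cy': 207.5305148345326, 'dist_coeffs': array([-0.04115524,  0.        ,  0.        ,  0.        ,  0.        ]), 'origin': array([1.05333973, 0.38837864, 0.63367647]), 'orientation': array([-0.18527355,  0.40499793,  0.81178427, -0.3776992 ])}
{'fovy': 50.179393658267685, 'cx': 290.3012076082939, 'cy': 209.93491372326525, 'dist_coeffs': array([0.03230369, 0.        , 0.        , 0.        , 0.        ]), 'origin': array([ 0.3644076 , -0.03258525,  1.07632846]), 'orientation': array([-0.05315407,  0.71501991, -0.69582444,  0.04182737])}
{'time_s': 0.1, 'q': array([-1.22579597,  0.5764294 ,  0.02483338,  1.43783814, -0.014995  ,
        1.12897827, -0.05647485]), 'qd': array([ 2.66249475e-04, -2.18746198e-03,  1.08556880e-04, -2.87548340e-03,
        7.38057741e-04, -3.90825236e-04,  7.76388727e-05]), 'tau': array([ 5.94771118e-03, -7.67301106e+01,  2.25828409e+00, -2.86602366e+01,
        1.59826601e-02,  8.53707839e-03,  4.15506213e-05]), 'tcp_pos': array([0.28056508, 0.61376255, 0.40393592]), 'orientation': array([-1.21166559e-04,  2.12726478e-01,  9.77111512e-01, -7.24334032e-04]), 'contact_force': array([-0.05046208,  0.51941684, -0.26257289]), 'moment': array([ 0.02355839,  0.01610622, -0.02615973]), 'grasp_force': 0.0, 'grip_width': 1.0008012822893004}
```

View pics/scene0.png

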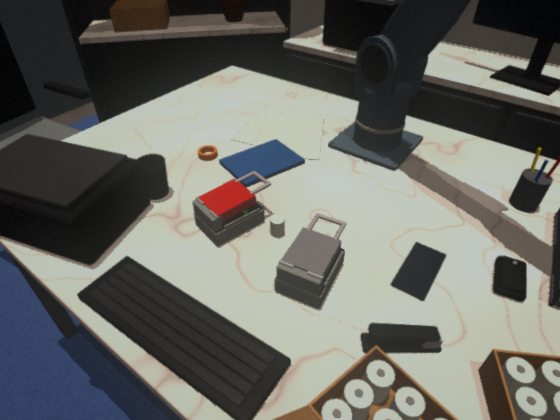

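View pics/top0.png

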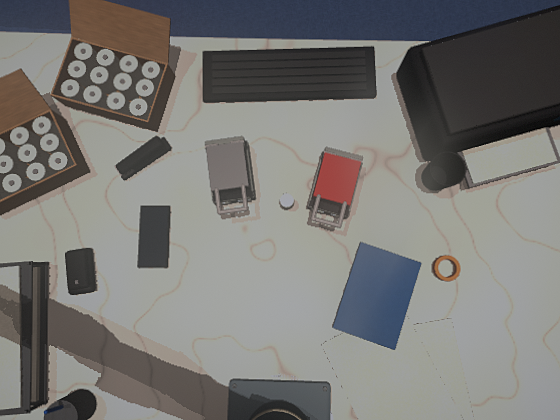

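The scene view shows the red unit at about (232,205) with its bar at (262,180). In the top view the red flap is at about (336,175) and its bar at (323,224), with the white roll at (287,201) to its left. I'll zoom in to fit the unit.

Run:
```python
import cv2,numpy as np
a=cv2.imread("pics/top0.png")[140:240,285:375]; b=cv2.imread("pics/scene0.png")[165:245,185:285]
a=cv2.resize(a,None,fx=4,fy=4,interpolation=cv2.INTER_CUBIC); b=cv2.resize(b,None,fx=4,fy=4,interpolation=cv2.INTER_CUBIC)
c=np.zeros((400,770,3),np.uint8); c[:400,:360]=a; c[:320,370:]=b
cv2.imwrite("pics/zoom.png",cv2.convertScaleAbs(c,alpha=1.4,beta=25))
```

```text
(no output)
```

View pics/zoom.png

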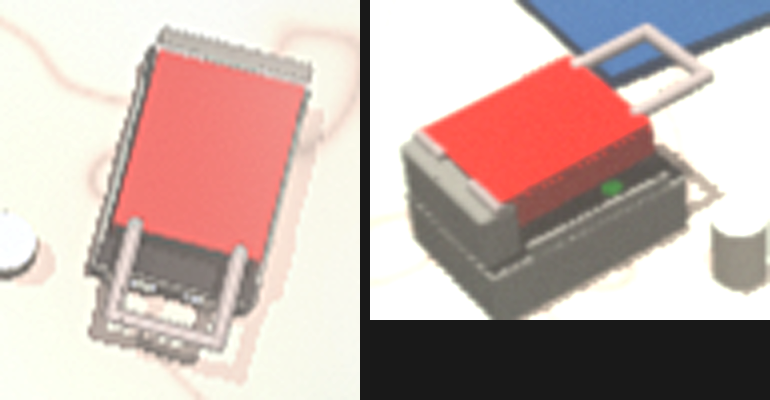

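Red guard is slightly ajar (skirt bottom lifted, green dot visible). I'll fit x, y, yaw and guard angle jointly from both views.

```bash
cat > h.py <<'E'
import numpy as np,cv2
from scipy.spatial.transform import Rotation as R
from scipy.optimize import least_squares
def proj(s,P):
    q=s["orientation"]; M=R.from_quat([q[1],q[2],q[3],q[0]]).as_matrix()
    f=210/np.tan(np.radians(s["fovy"]/2)); K=np.array([[f,0,s["cx"]],[0,f,s["cy"]],[0,0,1.]])
    return cv2.projectPoints(np.asarray(P,float),cv2.Rodrigues(M.T)[0],-M.T@s["origin"],K,s["dist_coeffs"])[0][:,0]
def world(p,U): # p: x,y,yaw ; U unit-frame mm
    c,s=np.cos(p[2]),np.sin(p[2]); U=np.asarray(U,float)/1000
    return np.c_[p[0]+c*U[:,0]-s*U[:,1],p[1]+s*U[:,0]+c*U[:,1],U[:,2]]
def guard(th,G): # r,y,h -> unit mm
    return [[55-r*np.cos(th)+h*np.sin(th),y,81+r*np.sin(th)+h*np.cos(th)] for r,y,h in G]
E
python3 - <<'E'
from h import *
from cell import env
T,S=env.snapshot("top"),env.snapshot("scene")
G=[[105,43,5],[105,-43,5],[155,27,2.5],[155,-27,2.5]]
B=[[70,50,80],[70,-50,80]]
zt=lambda l:(np.array(l)+.5)/4-.5+[285,140]
zs=lambda l:(np.array(l)-[370,0]+.5)/4-.5+[185,165]
mt=zt([[114,225],[264,262],[110,318],[222,342],[162,28],[312,65]])
ms=zs([[652,128],[573,65],[706,74],[648,28],[495,222],[405,150],[612,187],[687,182]])
def r(p):
    g=guard(p[3],G)
    return np.r_[(proj(T,world(p,g+B))-mt).ravel(),(proj(S,world(p,g+B+[[-25,33,45],[-70,50,47]]))-ms).ravel()]
o=least_squares(r,[.55,-.08,-.2,.1],loss="soft_l1")
print(o.x,np.sqrt(np.diag(np.linalg.inv(o.jac.T@o.jac)))); print(r(o.x).reshape(-1,2).round(1))
th=o.x[3]
print("bar",world(o.x,guard(th,[[155,0,2.5]])),"tip,pivot",world(o.x,[[-25,-13,70],[-25,13,70],[-25,0,45],[55,0,81]]))
# roll
def rr(p): return (proj(T,[[p[0],p[1],.045]])-[[287,200]]).ravel()
print(least_squares(rr,[.5,0]).x)
E
```

```text
[ 0.56944839 -0.11514397 -0.21395806  0.03346309] [0.00089252 0.00141394 0.01575332 0.01816883]
[[-1.   0.3]
 [-0.8  0.1]
 [ 1.7  0.4]
 [-2.5  0.2]
 [-3.9 -0.8]
 [ 1.5 -0. ]
 [ 0.7 -2.1]
 [-1.6 -2.8]
 [-0.6  0.1]
 [-0.1  1.8]
 [-1.3  2. ]
 [-3.  -2.1]
 [ 0.5  0.3]
 [ 1.  -3.7]]
bar [[ 0.47189511 -0.09394722  0.08868441]] tip,pivot [[ 0.54225816 -0.12253931  0.07      ]
 [ 0.54777872 -0.09713216  0.07      ]
 [ 0.54501844 -0.10983574  0.045     ]
 [ 0.62319429 -0.12682209  0.081     ]]
[ 0.52678709 -0.0057144 ]
```

Run:
```python
from h import *
from cell import env
T,S=env.snapshot("top"),env.snapshot("scene")
zt=lambda l:(np.array(l)+.5)/4-.5+[285,140]
zs=lambda l:(np.array(l)-[370,0]+.5)/4-.5+[185,165]
mt=zt([[114,225],[264,262],[110,318],[222,342],[162,28],[312,65]])
ms=zs([[652,128],[573,65],[706,74],[648,28],[495,222],[405,150],[612,187]])
def r(p):
    g=guard(p[3],[[105,43,5],[105,-43,5],[155,30,2.5],[155,-30,2.5]])+[[70,p[4],80],[70,-p[4],80]]
    return np.r_[(proj(T,world(p,g))-mt).ravel(),(proj(S,world(p,g+[[-25,33,45]]))-ms).ravel()]
o=least_squares(r,[.55,-.08,-.2,.1,45],loss="soft_l1")
print(o.x,np.sqrt(np.diag(np.linalg.inv(o.jac.T@o.jac)))); print(r(o.x).reshape(-1,2).round(1))
# overlay
p=o.x; v=[]
for s in(T,S):
    f=s["frame"][:,:,::-1].copy(); c=proj(s,world(p,[[0,0,45]]))[0].round().astype(int)
    x0,y0=c-[50,50]; f=cv2.resize(f[y0:y0+100,x0:x0+100],None,fx=4,fy=4,interpolation=cv2.INTER_CUBIC)
    L=lambda U,col: cv2.polylines(f,[((proj(s,world(p,U))-[x0,y0]+.5)*4-.5).round().astype(int)],True,col,1)
    for z in(0,45): L([[70,50,z],[70,-50,z],[-70,-50,z],[-70,50,z]],(255,0,0))
    L(guard(p[3],[[0,43,5],[0,-43,5],[105,-43,5],[105,43,5]]),(0,255,0)); L(guard(p[3],[[105,30,2.5],[105,-30,2.5],[155,-30,2.5],[155,30,2.5]]),(255,255,0))
    L([[70,45,80],[70,-45,80],[45,-45,80],[45,45,80]],(255,0,255)); v.append(f)
cv2.imwrite("pics/ov.png",np.hstack(v))
print("bar",world(p,guard(p[3],[[155,0,2.5]])))
```

```text
[ 5.68991180e-01 -1.16064430e-01 -2.20857362e-01  3.86358969e-02
  4.33462590e+01] [8.57818923e-04 1.00633237e-03 1.24138932e-02 1.68972976e-02
 1.75208068e+00]
[[-0.7  0.2]
 [-0.5  0.3]
 [ 0.6  0.1]
 [-1.   0.7]
 [-0.4 -0. ]
 [-0.7 -0.3]
 [ 0.5 -2.4]
 [-1.6 -3.2]
 [ 0.1  0.3]
 [-0.8  0.9]
 [-3.4  0.1]
 [-1.6 -1.1]
 [ 0.3  0.1]]
bar [[ 0.47162726 -0.0942043   0.08948521]]
```

View pics/ov.png

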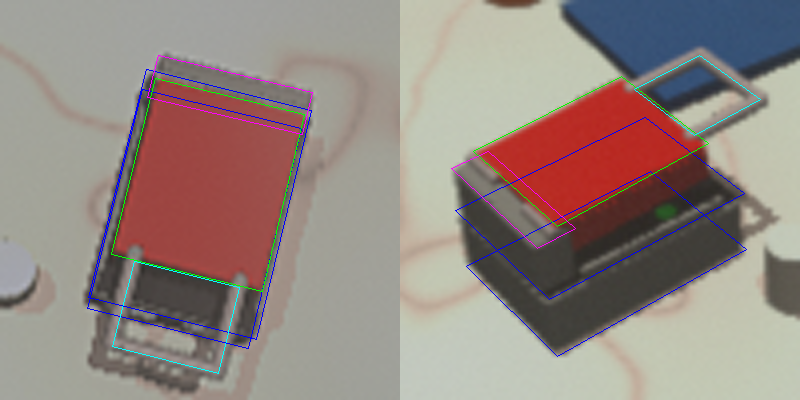

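The overlay fits to about 2 px, with bar at about (0.472, -0.094, 0.089), yaw -0.22 and guard about 0.04 ajar. Now moving above the bar, with the closing axis along the unit's x.

Request:
play_rows(commands=[20,-50.5,0,0,0,-0.0972,-0.2,20,-50.5,0,0,0,-0.0972,-0.2,20,-50.5,0,0,0,-0.0972,-0.2,20,-50.5,0,0,0,-0.0972,-0.2,20,-50.5,0,0,0,-0.0972,-0.2,20,-50.5,0,0,0,-0.0972,-0.2,20,-50.5,0,0,0,-0.0972,-0.2,7.3,-50.6,0,0,0,-0.0972,-0.2,7.3,-50.6,0,0,0,-0.0972,-0.2,7.3,-50.6,0,0,0,-0.0972,-0.2,7.3,-50.6,0,0,0,-0.0972,-0.2,7.3,-50.6,0,0,0,-0.0972,-0.2,7.3,-50.6,0,0,0,-0.0972,-0.2,7.3,-50.6,0,0,0,-0.0972,-0.2,0,0,0,0,0,0,-0.2,0,0,0,0,0,0,-0.2])

```text
time_s: 2.3
tcp_pos: [0.4717, -0.0933, 0.4046]
orientation: [-0.0, 0.78, 0.626, 0.0]
contact_force: [0.8, 0.6, 0.7]
grip_width: 0.4
grasp_force: 0.0
```

Run:
```python
from h import *
from cell import env
s=env.state(); q=s["orientation"]; M=R.from_quat([q[1],q[2],q[3],q[0]]).as_matrix()
print(s["tcp_pos"],M.round(3),np.arctan2(M[1,1],M[0,1]),s["grip_width"],s["q"].round(2))
```

```text
[ 0.47169574 -0.09334092  0.40457933] [[ 0.216  0.976 -0.   ]
 [ 0.976 -0.216  0.001]
 [ 0.    -0.    -1.   ]] -0.21818396508290727 0.3999745301007612 [-0.29  0.32  0.53  1.95 -0.2   0.92  0.12]
```

Request:
play_rows(commands=[0,0,-40,0,0,0,-0.2,0,0,-40,0,0,0,-0.2,0,0,-10,0,0,0,-0.2,0,0,0,0,0,0,-0.2])

```text
time_s: 2.8
tcp_pos: [0.4719, -0.0931, 0.3149]
orientation: [-0.0, 0.78, 0.626, -0.0]
contact_force: [-0.5, -0.4, 0.6]
grip_width: 0.401
grasp_force: 0.0
```

```bash
cat > look.py <<'E'
import sys
from h import *
from cell import env
out=[]
for n in("top","scene"):
    s=env.snapshot(n); c=proj(s,[[.52,-.105,.12]])[0].round().astype(int); x0,y0=c-[65,75]
    out.append(cv2.resize(s["frame"][y0:y0+150,x0:x0+130,::-1],None,fx=3,fy=3,interpolation=cv2.INTER_CUBIC)); print(n,x0,y0)
cv2.imwrite(sys.argv[1],cv2.convertScaleAbs(np.hstack(out),alpha=1.4,beta=20))
E
python3 look.py pics/a.png
```

```text
top 267 124
scene 179 100
```

View pics/a.png

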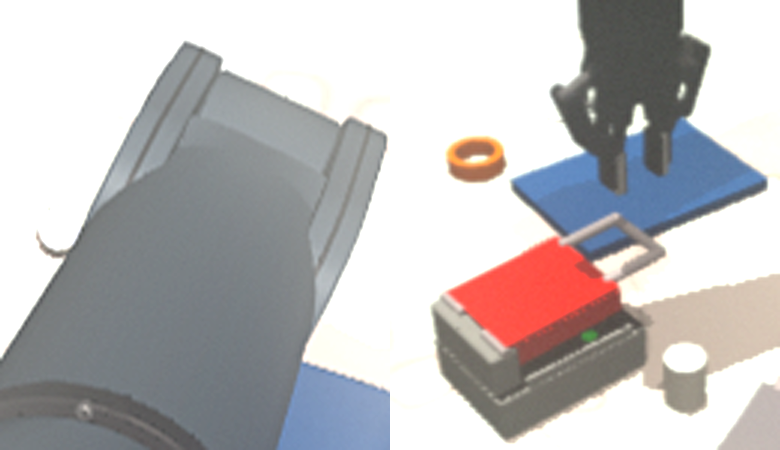

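The scene view shows the fingers (tips at about (612,190) and (657,170)) over the bar (about (632,232)), straddling it along the unit's x. Descending and gripping.

Request:
play_rows(commands=[0,-1,-25,0,0,0,-0.2,0,0,-20,0,0,0,-0.2,0,0,-14,0,0,0,-0.2,0,0,-10,0,0,0,-0.2,0,0,0,0,0,0,-0.2])

```text
time_s: 3.52
tcp_pos: [0.4718, -0.0948, 0.2456]
orientation: [-0.0, 0.78, 0.626, -0.0]
contact_force: [-0.5, 0.0, -0.5]
grip_width: 0.405
grasp_force: 0.0
```

Request:
play_rows(commands=[0,0,0,0,0,0,-1,0,0,0,0,0,0,-1,0,0,0,0,0,0,-1,0,0,0,0,0,0,-1,0,0,0,0,0,0,-1,0,0,0,0,0,0,-1])

```text
time_s: 4.28
tcp_pos: [0.4721, -0.0949, 0.2458]
orientation: [0.0, 0.78, 0.626, 0.0]
contact_force: [2.8, -1.1, 0.3]
grip_width: 0.092
grasp_force: 58.4
```

```bash
python3 look.py pics/b.png
cat > arc.py <<'E'
import numpy as np,sys
a=np.linspace(float(sys.argv[1]),float(sys.argv[2]),int(sys.argv[3])+1)
h=lambda t:155*np.cos(t)-2.5*np.sin(t); z=155*np.sin(a)+2.5*np.cos(a); d=-h(a)
y=-.22
print(np.c_[np.diff(d)*np.cos(y),np.diff(d)*np.sin(y),np.diff(z)].round(1).tolist())
E
python3 arc.py 0.05 1.75 20
```

```text
top 267 124
scene 179 100
[[1.4, -0.3, 13.1], [2.5, -0.6, 12.9], [3.5, -0.8, 12.7], [4.6, -1.0, 12.3], [5.6, -1.2, 11.9], [6.5, -1.5, 11.3], [7.5, -1.7, 10.7], [8.3, -1.9, 10.0], [9.1, -2.0, 9.3], [9.9, -2.2, 8.5], [10.5, -2.4, 7.6], [11.1, -2.5, 6.6], [11.6, -2.6, 5.6], [12.0, -2.7, 4.6], [12.4, -2.8, 3.5], [12.6, -2.8, 2.5], [12.8, -2.9, 1.3], [12.9, -2.9, 0.2], [12.8, -2.9, -0.9], [12.7, -2.8, -2.0]]
```

View pics/b.png

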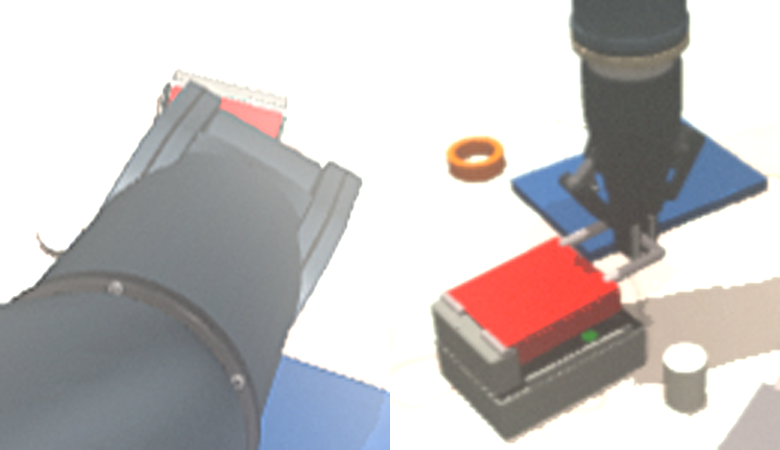

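The fingers hold the bar (about (635,240)) with 58 N on the pads. Lifting the first half of the arc.

Request:
play_rows(commands=[1.4,-0.3,13.1,0,0,0,-1,2.5,-0.6,12.9,0,0,0,-1,3.5,-0.8,12.7,0,0,0,-1,4.6,-1.0,12.3,0,0,0,-1,5.6,-1.2,11.9,0,0,0,-1,6.5,-1.5,11.3,0,0,0,-1,7.5,-1.7,10.7,0,0,0,-1])

```text
time_s: 5.25
tcp_pos: [0.5021, -0.102, 0.3309]
orientation: [-0.002, 0.78, 0.625, -0.001]
contact_force: [-6.0, -2.3, -1.3]
grip_width: 0.09
grasp_force: 58.4
```

Request:
play_rows(commands=[8.3,-1.9,10.0,0,0,0,-1,9.1,-2.0,9.3,0,0,0,-1,9.9,-2.2,8.5,0,0,0,-1,10.5,-2.4,7.6,0,0,0,-1,11.1,-2.5,6.6,0,0,0,-1,11.6,-2.6,5.6,0,0,0,-1,12,-2.7,4.6,0,0,0,-1,12.4,-2.8,3.5,0,0,0,-1,12.6,-2.8,2.5,0,0,0,-1,12.8,-2.9,1.3,0,0,0,-1,12.9,-2.9,0.2,0,0,0,-1,12.8,-2.9,-0.9,0,0,0,-1,12.7,-2.8,-2,0,0,0,-1,0,0,0,0,0,0,-1,0,0,0,0,0,0,-1])

```text
time_s: 7.12
tcp_pos: [0.652, -0.1374, 0.3885]
orientation: [0.001, 0.781, 0.625, -0.001]
contact_force: [-1.4, -7.4, 2.7]
grip_width: 0.092
grasp_force: 63.6
```

Guard is up at about 1.75. Releasing and rising.

Request:
play_rows(commands=[0,0,0,0,0,0,-0.2,0,0,0,0,0,0,-0.2,0,0,0,0,0,0,-0.2,0,0,20,0,0,0,-0.2,0,0,30,0,0,0,-0.2,-30,7,20,0,0,0,-0.2,-45,10,0,0,0,0,-1,-45,10,0,0,0,0,-1,-45,10,0,0,0,0,-1,0,0,0,0,0,0,-1])

```text
time_s: 8.38
tcp_pos: [0.4844, -0.0979, 0.4579]
orientation: [-0.001, 0.78, 0.626, 0.0]
contact_force: [0.8, -0.2, 0.7]
grip_width: -0.0
grasp_force: 0.0
```

```bash
python3 look.py pics/c.png
python3 - <<'E'
from h import *
p=[.569,-.116,-.22]
for y in (-42,-36,-4,0): print(y,world(p,[[-25,y,60]]))
E
```

```text
top 267 124
scene 179 100
-42 [[ 0.53543692 -0.15153195  0.06      ]]
-36 [[ 0.5367463  -0.14567657  0.06      ]]
-4 [[ 0.54372965 -0.11444785  0.06      ]]
0 [[ 0.54460256 -0.11054426  0.06      ]]
```

View pics/c.png

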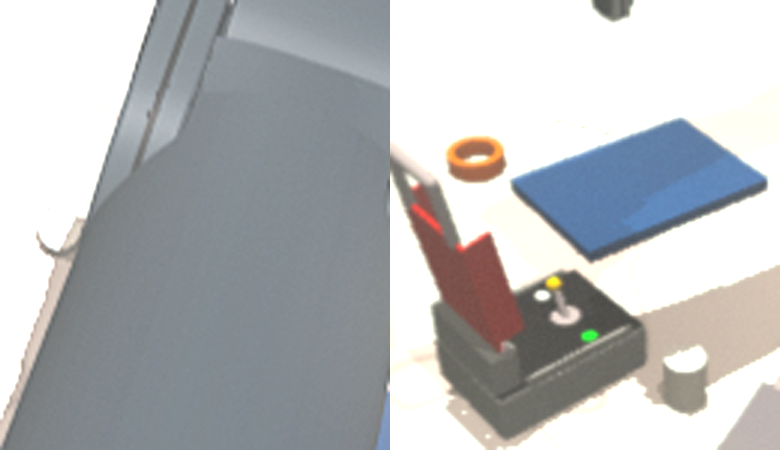

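The guard stands upright with the toggle clear: yellow cap at (554,284), green dot (590,336), white dot (542,296) in the crop. Checking these against the fitted unit pose.

Run:
```python
from h import *
from cell import env
s=env.snapshot("scene"); m=(np.array([[554,284],[590,336],[542,296]])-[390,0]+.5)/3-.5+[179,100]
U=[[-25,-13.4,69.6],[-25,33,45],[-25,-33,45]]
p=[.569,-.116,-.22]; print(proj(s,world(p,U))-m)
o=least_squares(lambda p:(proj(s,world(p,U))-m).ravel(),p); print(o.x)
for y in (-42,-13,0): print(y,world(o.x,[[-25,y,60]]))
```

```text
[[-0.09074387 -0.26553442]
 [ 0.13823618 -0.20597621]
 [ 0.00053542 -0.15553908]]
[ 0.5696038  -0.11567779 -0.22661153]
-42 [[ 0.53580654 -0.15098707  0.06      ]]
-13 [[ 0.54232217 -0.1227285   0.06      ]]
0 [[ 0.54524297 -0.11006087  0.06      ]]
```

Request:
play_rows(commands=[22,-25.5,0,0,0,0,-1,21.5,-25.5,-20,0,0,0,-1,0,0,-45,0,0,0,-1,0,0,-45,0,0,0,-1,0,0,-45,0,0,0,-1,0,0,-35,0,0,0,-1,0,0,-20,0,0,0,-1,0,0,-15,0,0,0,-1,0,0,0,0,0,0,-1])

```text
time_s: 9.65
tcp_pos: [0.5308, -0.1495, 0.2313]
orientation: [-0.001, 0.78, 0.626, -0.001]
contact_force: [0.3, -0.2, 0.0]
grip_width: 0.002
grasp_force: 0.0
```

Request:
play_rows(commands=[1.1,4.9,0,0,0,0,-1,1.1,4.9,0,0,0,0,-1,1.1,4.9,0,0,0,0,-1,1.1,4.9,0,0,0,0,-1,1.1,4.9,0,0,0,0,-1,1.1,4.9,0,0,0,0,-1])

```text
time_s: 10.4
tcp_pos: [0.5372, -0.1194, 0.2324]
orientation: [-0.0, 0.78, 0.626, 0.0]
contact_force: [-0.9, -1.3, 0.4]
grip_width: -0.003
grasp_force: 0.7
```

Request:
play_rows(commands=[0.9,3.9,0,0,0,0,-1,0.9,3.9,0,0,0,0,-1,0,0,0,0,0,0,-1])

```text
time_s: 10.78
tcp_pos: [0.5382, -0.1139, 0.2323]
orientation: [0.001, 0.781, 0.625, -0.001]
contact_force: [-2.7, -8.0, -0.7]
grip_width: 0.004
grasp_force: 3.6
```

8 N against the finger, so the toggle is on its stop. Backing off, rising and looking.

Request:
play_rows(commands=[-1.5,-8,0,0,0,0,-1,0,0,40,0,0,0,-1,0,0,50,0,0,0,-1,0,0,50,0,0,0,-1,0,0,50,0,0,0,-1,0,0,36,0,0,0,-0.2,0,0,0,0,0,0,-0.2,0,0,0,0,0,0,-0.2])

```text
time_s: 11.78
tcp_pos: [0.5372, -0.1197, 0.4578]
orientation: [-0.001, 0.78, 0.626, -0.0]
contact_force: [0.0, 0.6, 0.4]
grip_width: 0.398
grasp_force: 0.0
```

```bash
python3 look.py pics/d.png
```

```text
top 267 124
scene 179 100
```

View pics/d.png

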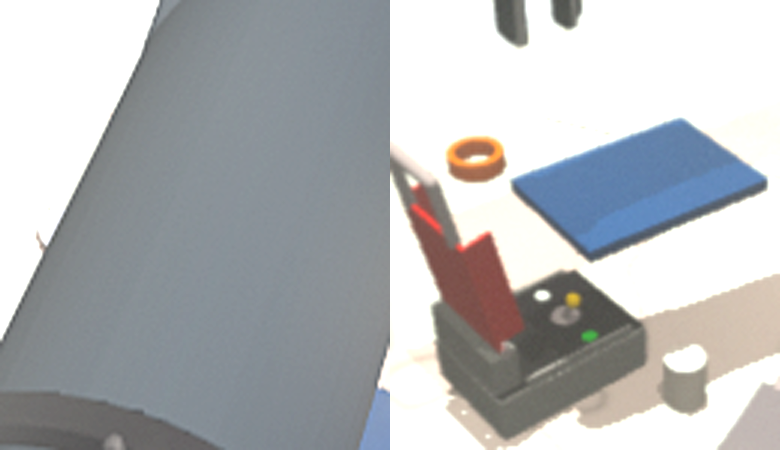

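The cap has moved to crop (573,299), on the green side. I'll work out its angle.

```bash
python3 - <<'E'
from h import *
from cell import env
s=env.snapshot("scene"); p=[.5696,-.1157,-.2266]
for a in(0,.7,.8,.9,1.): print(a,((proj(s,world(p,[[-25,28*np.sin(a-.5),45+28*np.cos(a-.5)]]))-[179,100]+.5)*3-.5+[390,0]).round(1))
E
python3 arc.py 1.75 0 20
```

```text
0 [[553.7 283.8]]
0.7 [[567.4 292.3]]
0.8 [[569.5 294.7]]
0.9 [[571.5 297.2]]
1.0 [[573.5 300. ]]
[[-13.1, 2.9, 2.0], [-13.2, 3.0, 0.9], [-13.2, 3.0, -0.3], [-13.2, 2.9, -1.5], [-13.0, 2.9, -2.7], [-12.7, 2.8, -3.8], [-12.3, 2.8, -4.9], [-11.9, 2.7, -6.0], [-11.3, 2.5, -7.1], [-10.6, 2.4, -8.1], [-9.9, 2.2, -9.0], [-9.1, 2.0, -9.8], [-8.2, 1.8, -10.6], [-7.3, 1.6, -11.3], [-6.3, 1.4, -11.9], [-5.3, 1.2, -12.4], [-4.2, 0.9, -12.9], [-3.1, 0.7, -13.2], [-1.9, 0.4, -13.4], [-0.8, 0.2, -13.5]]
```

The toggle is at about 0.97. Back over the bar to regrasp.

Request:
play_rows(commands=[40,-6,0,0,0,0,-0.2,40,-6,0,0,0,0,-0.2,34.8,-5.7,0,0,0,0,-0.2,0,0,0,0,0,0,-0.2,0,0,-25,0,0,0,-0.2,0,0,-25,0,0,0,-0.2,0,0,-19,0,0,0,-0.2,0,0,0,0,0,0,-0.2,0,0,0,0,0,0,-1,0,0,0,0,0,0,-1,0,0,0,0,0,0,-1,0,0,0,0,0,0,-1,0,0,0,0,0,0,-1])

```text
time_s: 13.55
tcp_pos: [0.6525, -0.1381, 0.3903]
orientation: [0.001, 0.78, 0.626, 0.001]
contact_force: [0.8, -0.7, 5.5]
grip_width: 0.09
grasp_force: 59.1
```

Request:
play_rows(commands=[-13.1,2.9,2.0,0,0,0,-1,-13.2,3,0.9,0,0,0,-1,-13.2,3,-0.3,0,0,0,-1,-13.2,2.9,-1.5,0,0,0,-1,-13,2.9,-2.7,0,0,0,-1,-12.7,2.8,-3.8,0,0,0,-1,-12.3,2.8,-4.9,0,0,0,-1,-11.9,2.7,-6,0,0,0,-1,-11.3,2.5,-7.1,0,0,0,-1,-10.6,2.4,-8.1,0,0,0,-1])

```text
time_s: 14.8
tcp_pos: [0.528, -0.1086, 0.3579]
orientation: [0.0, 0.78, 0.626, 0.001]
contact_force: [5.7, 4.6, -3.7]
grip_width: 0.092
grasp_force: 62.1
```

Request:
play_rows(commands=[-9.9,2.2,-9,0,0,0,-1,-9.1,2,-9.8,0,0,0,-1,-8.2,1.8,-10.6,0,0,0,-1,-7.3,1.6,-11.3,0,0,0,-1,-6.3,1.4,-11.9,0,0,0,-1,-5.3,1.2,-12.4,0,0,0,-1,-4.2,0.9,-12.9,0,0,0,-1,-3.1,0.7,-13.2,0,0,0,-1,-1.9,0.4,-13.4,0,0,0,-1,0,0,0,0,0,0,-1])

```text
time_s: 16.05
tcp_pos: [0.4727, -0.096, 0.2526]
orientation: [-0.001, 0.779, 0.627, 0.0]
contact_force: [4.3, 8.4, -2.0]
grip_width: 0.091
grasp_force: 63.3
```

Request:
play_rows(commands=[-0.4,0.1,-7,0,0,0,-1,0,0,0,0,0,0,-1])

```text
time_s: 16.3
tcp_pos: [0.4722, -0.0959, 0.2459]
orientation: [-0.001, 0.779, 0.627, 0.0]
contact_force: [3.0, 7.9, -0.4]
grip_width: 0.091
grasp_force: 63.4
```

Request:
play_rows(commands=[0,0,-4,0,0,0,-1,0,0,0,0,0,0,-1])

```text
time_s: 16.55
tcp_pos: [0.4721, -0.0959, 0.2421]
orientation: [-0.001, 0.779, 0.627, 0.0]
contact_force: [2.1, 8.1, -0.5]
grip_width: 0.089
grasp_force: 63.5
```

Request:
play_rows(commands=[0,0,-3,0,0,0,-1,0,0,0,0,0,0,-1])

```text
time_s: 16.8
tcp_pos: [0.4721, -0.0959, 0.2391]
orientation: [-0.001, 0.779, 0.627, 0.0]
contact_force: [1.2, 8.4, -0.4]
grip_width: 0.091
grasp_force: 63.5
```

Request:
play_rows(commands=[0,0,-2,0,0,0,-1,0,0,0,0,0,0,-1])

```text
time_s: 17.05
tcp_pos: [0.4719, -0.096, 0.2381]
orientation: [-0.001, 0.779, 0.626, 0.001]
contact_force: [-2.7, 8.8, 17.6]
grip_width: 0.091
grasp_force: 65.4
```

An upward force of 17.6 N means the guard is on its stop. Releasing, then rising and moving clear for a look.

Request:
play_rows(commands=[0,0,0,0,0,0,-0.2,0,0,0,0,0,0,-0.2,0,0,0,0,0,0,-0.2,0,0,0,0,0,0,-0.2,0,0,15,0,0,0,-0.2,0,0,30,0,0,0,-0.2,0,0,50,0,0,0,-0.2,0,0,50,0,0,0,-0.2,0,0,20,0,0,0,-0.2,0,45,0,0,0,0,-0.2,0,45,0,0,0,0,-0.2,0,45,0,0,0,0,-0.2,0,45,0,0,0,0,-0.2,0,45,0,0,0,0,-0.2,0,0,0,0,0,0,-0.2])

```text
time_s: 18.92
tcp_pos: [0.4717, 0.131, 0.4019]
orientation: [-0.0, 0.778, 0.628, -0.0]
contact_force: [-0.3, -0.5, -0.4]
grip_width: 0.399
grasp_force: 0.0
```

```bash
python3 look.py pics/e.png
python3 - <<'E'
from h import *
from cell import env
s=env.snapshot("scene"); p=[.5696,-.1157,-.2266]
for a in(0,.06,.12): print(a,((proj(s,world(p,guard(a,[[105,43,5],[155,30,2.5],[155,-30,2.5]])))-[179,100]+.5)*3-.5+[390,0]).round(1))
E
```

```text
top 267 124
scene 179 100
0 [[621.1 288.6]
 [660.7 258.2]
 [614.9 225. ]]
0.06 [[620.3 282.5]
 [660.1 249. ]
 [614.  216. ]]
0.12 [[619.2 276.5]
 [659.  240. ]
 [612.6 207.1]]
```

View pics/e.png

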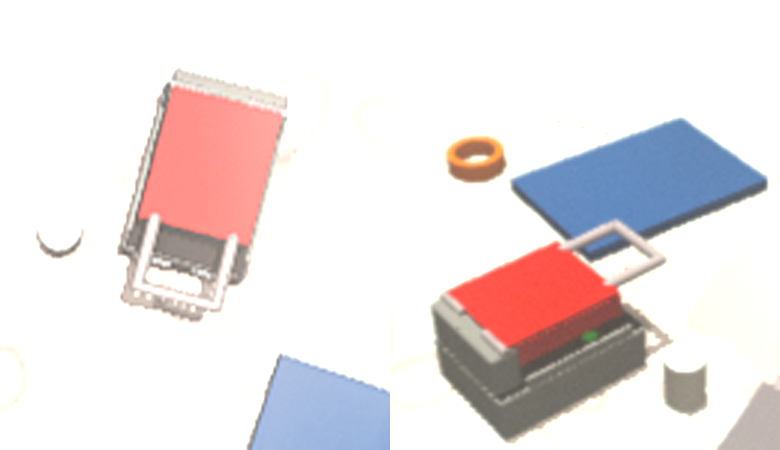

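The bar corners at (660,259) and (616,224) match the fully closed prediction, nothing else has moved, and the arm is clear.

```bash
python3 -c "
from cell import env
print(env.hand_in())"
```

```text
the job is handed in; nothing more can be done
None
```

I handed the job in after about 19 s of the allowed 69 s. By camera and force readings, the red unit's toggle is on (about 0.97 of 1.0 rad), its guard is fully closed, the grey unit was never touched and the arm is clear. `hand_in()` returned no verdict.

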